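Hold the dish warmer's lid open

ROBOT

A 6-joint arm with a two-finger parallel gripper is mounted at the origin on a cart in front of the work surface, level with it; the furniture and walls round the work are solid. World frame = base frame: x ahead of the robot, y to its left, z up, the work surface at z = 0. Lengths are in m, angles in rad, forces in N, time in s.
With the tool pointing down it reaches from about 0.3 to 0.775 m from the base axis. Payload 14.6 kg.
Tool frame: the origin (TCP) lies between the finger pads, 19 mm behind the fingertips; this is the grasp point; z points along the fingers, y is the line along which they close (so a half turn about z gives the same grasp; the last joint's range is limited). The gripper opens to 94 mm and grips with 3 to 60 N. Pads are 16 mm wide; open, the fingers measure 119 mm over their backs; the gripper's body (75 mm by 177 mm) begins 78 mm behind the grasp point.
Start: joints at [-1.188, 0.3, 1.521, -0, 1.321, -0.067], TCP at [0.239, -0.495, 0.224] pointing down, gripper open.
Joint ranges: [-3.03, 3.03], [-0.79, 2.21], [0.23, 2.52], [-1.04, 4.18], [0, 3.07], [-2.55, 2.55]. Speed limits (rad/s): [2.22, 2.22, 2.57, 3.14, 3.14, 3.14].

INTERFACE

Orientations are given as [roll, pitch, yaw] about the fixed x, y, z axes, in that order (R = Rz(yaw) Ry(pitch) Rx(roll)).
In Python, from station import status, vision, order, silhouettes gives the robot as it stands. The module is installed in compiled form; this text tells all that it offers.
- The arm moves only by the shell command python3 -m pendant 'ROWS' [FORCE]. ROWS is JSON, one flat list of numbers, 7 for each row, row after row: the shift along the tool's x, y, z in units of 500 mm (1.0 is 500 mm), then the turn, a rotation vector about the tool's x, y, z in units of 90 degrees (1.0 is 90 degrees), then the opening, from -1 (shut) to 1 (fully open). A call has 1 to 12 rows; each row is the pose to reach, as a shift and turn from the pose commanded when the call began, along the tool's axes at that moment; what a row does not reach only later rows make up. A row lasts 1/10 s, in which the tool goes at most 50 mm and 8.59 degrees, less where a joint would pass 70% of its speed; a pose out of reach is approached as far as the arm can. A call with a number of a shift or a turn outside -1 to 1 is refused whole. A call with a gripper value outside its range is refused whole. The fingers move at their own pace and stop on an object; FORCE is the grip in N (left out, the last holds). Time passes only in rows, so rows that repeat a pose let the fingers close. It gives the time, the measured TCP pose, the force, the opening and the grip force at its end, in the units of the state.
- status.get_obs(): the state, without advancing time (a new reading comes with each control period).
- vision.camera(name): name is "side" or "top" or "wrist"; returns a dict with "pixels" (400x640x3 uint8, red, green, blue), "K" (3x3 intrinsics, pixels), "k1" (the pictures are not rectified: a ray, as slopes to the right and down, at radius r is drawn at 1 + k1 r^2 times it, then the intrinsics apply), "R" (3x3) and "t" (3): a world point X has camera coordinates R X + t. Camera axes: x right, y down, z forward; pixel columns grow to the right and rows downward; lengths in m; the calibration is good to about 2 mm. A picture is of the moment at which its call begins. There is no depth.
- order.hand_in(): hands the job in; it is judged then, once.
Trained networks look in a picture, given as the dict that the camera call returned (one of the last four; its "shot" number tells which), for a name from the list of things; names that differ only in an ending like _2 or _b are one class to them, and where a whole thing is asked for, a point or a joint stands for the part that bears it (a point fixed in the world has none). Each returns a list of dicts, best first, with "score" (0 to 1); they miss things now and then, are a little off and sometimes report something else, mostly with a low value. They report only what shows in the picture. A call takes as long as a camera call. They do not tell look-alikes from the thing itself.
- silhouettes(target, picture): "region" (400x640 bool, what is visible of it) and "extent" ([left, top, right, bottom] in pixels, round what is visible of it).
The state is a dict: "time_s": time; "qpos": joint angles; "joint_vel": joint speeds; "tau": joint torques, N m; "ee_pos": TCP position; "eef_rot": TCP orientation; "force": force on the tool from outside, world axes, zero at the start; "moment": the same for the moment, N m; "grip_width": finger opening in m; "grip_force": force on a finger pad.
Only numpy, scipy, OpenCV 4.12 (cv2) and the standard library are available. Lean on these libraries where they do the work, as an engineer would, in place of code of your own. Each camera call takes 0.05 s, during which the arm holds its last target. There are 200 camera calls.

TASK

I need both hands free to take the two dishes out of the dish warmer, and its lid falls shut by itself, so please hold it for me. Someone left the flat white capillary box on the lid: first lay it flat on the clear floor of the steel instrument tray beside the forceps, then raise the lid by its front lip to about 45 degrees (half way to upright) and finish still holding it there, motionless, with your fingers. Do not open the lid with the box on it, do not let it fall, and leave everything else where it stands.

Things in the scene. Friction and masses are not known exactly. Their poses are not given: they have to be found in the camera images.
- warm_block: White dish warmer, 189 x 200 x 79 mm (x, y, z), fixed to the table. Origin: centre of its underside; own -x is its front. Front wall at x = -73 mm (plinth to -83, up to z = 18), small knob out to x = -87 at y = -65, z = 42 mm. Shut lid: flat frame x -83 to 87, y -100 to 100, z 67 to 79 mm, with a clear window (x -58 to 62, y -75 to 75) whose top is sunk to z = 74 mm.
- warm_block_lid (a joint): Lid angle in rad: 0 shut, grows as the lid's front rises, 1.40 at its stop; 45 degrees is 0.785. The hinge axis runs along the warmer's y at x = 90, z = 72 mm, 178.5 mm behind the lip's centre. No catch or spring: below about 70 degrees the lid (0.2 to 0.4 kg) falls shut unless held; lifting at the lip takes about 1 to 3 N.
- lid_lip (a point): Centre of the lip in the middle of the lid's front edge, moving with the lid; axes: x towards the hinge, z out of the lid's top. Lip 60 mm wide (y), 6 mm thick; it stands 11 mm out from the lid's 12 mm thick frame, to x = -94 mm of the warmer, z 68 to 74 mm when shut. Below it is free room for a finger, 21 mm deep as far as the front wall and open down to the 18 mm high plinth.
- capillary_box: Flat white closed box of glass capillaries, 52 x 82 x 16 mm (x, y, z), 45 g; origin at the centre of its underside. It lies flat on the lid's window at the start; grasp it across its 52 mm (x) sides from above.
- instrument_tray: Open steel instrument tray, 150 x 190 x 18 mm (x, y, z) outside, rim bead to z = 21 mm, walls and floor 3 mm, loose on the table (0.6 kg); origin at the centre of its underside.
- tray_clear (a point): Middle of the clear part of the tray's floor, on the floor's top (3 mm above the tray's underside); the clear part is 144 mm along the tray's x and at least 140 mm along its y; the forceps lie beyond it, near the tray's +y wall. Axes as the tray's.
- forceps: Fine steel forceps, 122 mm long, 9 mm wide, 11 mm high, lying in the tray near its +y wall, along the tray's x; stay there. Origin at the centre of the underside.
- tip_box: Blue box of pipette tips with clear lid, 70 x 110 x 62 mm, a bystander on the front of the table. Origin under its centre.
- dish_35: Small clear dish, diameter 35 mm, 10 mm high, beside the tip box; bystander.
- dish_left: Clear dish, diameter 54 mm, 12 mm high, inside the warmer at its left (+y); stays inside.
- dish_right: Clear dish, diameter 54 mm, 12 mm high, inside the warmer at its right (-y); stays inside.
Mind the look-alikes: they are no part of the job. What is meant by the capillary_box is not red, and is the larger of those in its own colour.

How it is judged:
On the way, in this order (a step that is already met when the one before it is completed fails the run):
1. the capillary box lies flat on the tray's floor, let go (x of capillary_box in the frame of instrument_tray between -0.06 and 0.06 m and y of capillary_box in the frame of instrument_tray between -0.08 and 0.08 m and z of capillary_box in the frame of instrument_tray between -0.002 and 0.007 m and angle between capillary_box's own z axis and vertical below 0.06 rad and contact force between capillary_box and the fingers below 0.1 N), for 0.3 s.
2. the lid is held open at about 45 degrees by the fingers (value of joint warm_block_lid between 0.66 and 0.91 rad and velocity of joint warm_block_lid between -0.1 and 0.1 rad/s and contact force between the fingers and warm_block above 0.2 N and distance between the grasp point and lid_lip below 0.08 m and contact force between capillary_box and warm_block below 0.1 N), for 0.4 s.
At the end, for the whole second after the job is handed in: Lid at 0.66 to 0.91 rad (38 to 52 degrees), still (under 0.1 rad/s), fingers on it (over 0.2 N), TCP within 80 mm of the lip, box off the warmer; the box lies flat (3.4 degrees), right way up, on the tray floor (60 mm in x, 80 mm in y, 7 mm in z from its centre), let go (all of step 1 and all of step 2); the arm keeps its last pose, push and grip.
It fails at once if the lid is raised (over 0.12 rad) with the capillary box on it (value of joint warm_block_lid above 0.12 rad and contact force between capillary_box and warm_block above 0.05 N).
It fails at once if the lid falls (closes faster than 1.5 rad/s) (velocity of joint warm_block_lid below -1.5 rad/s).
It fails at once if the tray is shoved more than 40 mm (distance of instrument_tray from where it was at the start of the episode above 0.04 m).
It fails at once if another thing is moved more than 30 mm (distance of any of dish_left, dish_right, forceps, tip_box, dish_35 from where it was at the start of the episode above 0.03 m).
It also fails if it takes over 58 s, if anything falls off the work surface, if the arm or the gripper's body presses on something with over 40 N, if the wrist force passes 120 N, or if a joint passes its speed limit or range.

## Working session

There is one attempt and no reset: what is moved stays moved. The work goes in short steps, Python scripts to look and compute and a shell command to move; the robot and the scene stay as the last step left them, time stands still between calls to the robot, and variables do not carry over. Pictures are saved under pics/ and viewed, at most 13 in all, crops included, and the job is handed in when it is done.

```bash
mkdir -p pics
cat > h.py <<'E'
import numpy as np, cv2
from station import status, vision, order, silhouettes
def ray(c,u,v):
    K=np.array(c["K"]);d=np.array([[(u-K[0,2])/K[0,0],(v-K[1,2])/K[1,1]]])[0]
    s=d.copy()
    for _ in range(20): s=d/(1+c["k1"]*(s@s))
    R=np.array(c["R"]);t=np.array(c["t"])
    return -R.T@t, R.T@np.array([s[0],s[1],1])
def onz(c,u,v,z):
    o,d=ray(c,u,v); return o+d*(z-o[2])/d[2]
def proj(c,X):
    p=np.array(c["R"])@np.array(X)+np.array(c["t"]);s=p[:2]/p[2];s=s*(1+c["k1"]*(s@s))
    K=np.array(c["K"]);return np.array([K[0,0]*s[0]+K[0,2],K[1,1]*s[1]+K[1,2]])
def save(c,n): cv2.imwrite("pics/"+n+".png",c["pixels"][:,:,::-1])
E
python3 - <<'E'
from h import *
print(status.get_obs())
for n in ("top","side"):
    c=vision.camera(n); save(c,n+"0"); print(n,-np.array(c["R"]).T@c["t"],c["k1"])
    for th in ("warm_block","capillary_box","instrument_tray","forceps","lid_lip","tip_box"):
        for r in silhouettes(th,c)[:4]:
            m=r["region"].astype(np.uint8)
            cs=max(cv2.findContours(m,0,2)[0],key=cv2.contourArea)
            print(th,round(r["score"],2),r["extent"],m.sum(),cv2.boxPoints(cv2.minAreaRect(cs)).round().astype(int).tolist())
E
```

```text
{'time_s': 0.0, 'qpos': array([-1.18761250e+00,  3.00474955e-01,  1.52161740e+00, -6.92307275e-06,
        1.32068807e+00, -6.66170626e-02]), 'joint_vel': array([ 8.26936358e-05,  2.41325593e-05, -3.12335693e-05,  5.85396002e-05,
        9.07311248e-04,  1.50121653e-03]), 'tau': array([ 3.03469724e-04, -5.31807554e+01, -3.52737808e+01,  7.08454801e-02,
        2.44062074e-02, -9.88723309e-05]), 'ee_pos': array([ 0.23902496, -0.49506434,  0.22366884]), 'eef_rot': array([-3.14040707e+00, -7.23766423e-05,  4.49802560e-01]), 'force': array([ 0.48915021, -0.39444643, -0.1832056 ]), 'moment': array([-0.00726574, -0.04595916, -0.00345779]), 'grip_force': 0.0, 'grip_width': 0.09389296924476283}
top [0.42528077 0.00395274 0.99027224] -0.02638482461572133
warm_block 0.85 [271.8, 137.7, 354.1, 214.1] 5312 [[267, 139], [351, 134], [356, 209], [272, 215]]
capillary_box 0.94 [387.1, 131.6, 402.9, 155.1] 387 [[384, 131], [400, 127], [405, 151], [389, 155]]
capillary_box 0.89 [232.2, 181.2, 259.4, 207.3] 360 [[231, 193], [241, 181], [259, 197], [249, 208]]
capillary_box 0.71 [290.3, 155.6, 329.4, 18
[... 790 characters left out ...]
8557023131
warm_block 0.68 [317.0, 158.3, 385.4, 244.7] 2993 [[310, 169], [384, 154], [401, 234], [327, 250]]
capillary_box 0.88 [339.8, 170.7, 376.3, 199.0] 557 [[339, 180], [354, 165], [374, 185], [359, 200]]
capillary_box 0.55 [317.8, 158.4, 333.5, 168.7] 79 [[318, 161], [333, 158], [334, 165], [319, 168]]
instrument_tray 0.56 [206.6, 163.0, 287.9, 228.7] 3438 [[205, 173], [270, 157], [284, 213], [219, 229]]
forceps 0.65 [213.7, 174.9, 235.8, 184.1] 122 [[213, 177], [236, 172], [238, 178], [214, 183]]
lid_lip 0.77 [316.0, 159.9, 392.3, 228.2] 2270 [[314, 169], [384, 154], [398, 217], [327, 233]]
tip_box 0.7 [246.1, 236.2, 294.8, 304.1] 2329 [[240, 246], [277, 233], [298, 293], [261, 306]]
```

View pics/top0.png

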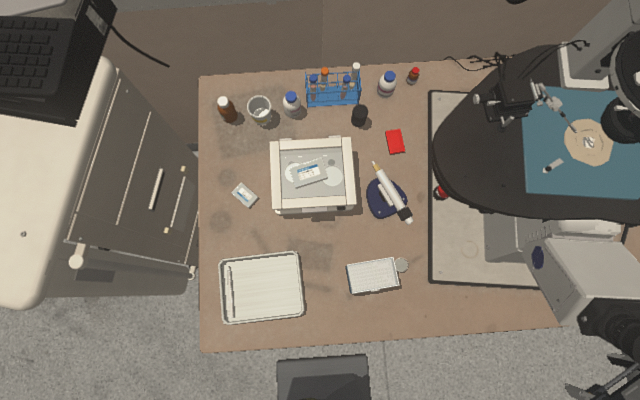

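View pics/side0.png

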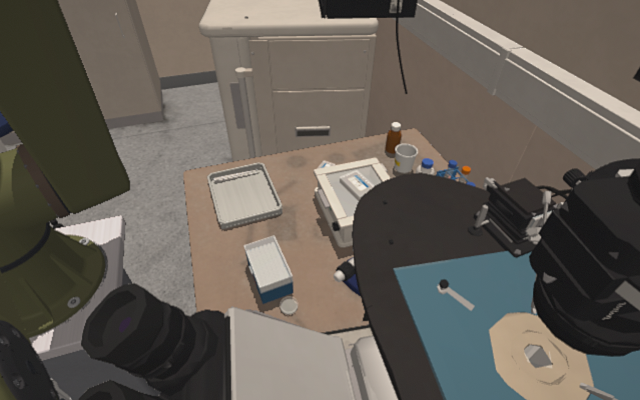

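The top view shows the warmer at about (313,175), with its front facing the robot. The white box on its lid is at (309,172), the tray is at (262,288) with the forceps on its left, and the tip box is at (373,275). The small white look-alike is at (245,194) and the red one at (395,141). I'll work out the positions next.

```bash
cat >> h.py <<'E'
def quad(c,th,z,near=None):
    best=None
    for r in silhouettes(th,c):
        cs=max(cv2.findContours(r["region"].astype(np.uint8),0,2)[0],key=cv2.contourArea)[:,0]
        P=np.array([onz(c,u,v,z)[:2] for u,v in cs])
        (cx,cy),(w,h),a=cv2.minAreaRect((P*1000).astype(np.float32))
        print(th,round(r["score"],2),"c",round(cx,1),round(cy,1),"size",round(w),round(h),"ang",round(a,1))
E
python3 - <<'E'
from h import *
for n in ("top","side"):
    c=vision.camera(n);print(n)
    for th,z in (("capillary_box",.09),("capillary_box",.016),("instrument_tray",.02),("lid_lip",.079),("forceps",.014),("tip_box",.062)): quad(c,th,z)
c=vision.camera("wrist"); save(c,"w0"); print(np.array(c["R"]),c["t"],c["K"])
R=cv2.Rodrigues(np.zeros(3))[0]
E
```

```text
top
capillary_box 0.87 c 764.8 -210.0 size 61 39 ang 5.0
capillary_box 0.69 c 701.4 2.5 size 57 85 ang 15.1
capillary_box 0.6 c 656.5 154.6 size 58 37 ang 47.1
capillary_box 0.87 c 792.7 -227.5 size 66 42 ang 5.0
capillary_box 0.69 c 724.1 2.4 size 62 92 ang 15.1
capillary_box 0.6 c 675.5 167.0 size 63 40 ang 47.1
instrument_tray 0.79 c 445.7 135.8 size 158 198 ang 2.9
lid_lip 0.68 c 698.1 -4.2 size 202 182 ang 89.4
forceps 0.45 c 426.6 210.5 size 10 94 ang 88.6
tip_box 0.64 c 453.2 -126.9 size 70 115 ang 5.6
side
capillary_box 0.88 c 700.5 1.4 size 58 81 ang 13.9
capillary_box 0.61 c 653.5 89.9 size 24 35 ang 72.5
capillary_box 0.88 c 738.2 77.0 size 66 91 ang 13.9
capillary_box 0.61 c 685.2 176.9 size 27 39 ang 72.5
instrument_tray 0.86 c 447.0 129.6 size 157 212 ang 2.7
lid_lip 0.66 c 698.0 -9.9 size 206 184 ang 89.9
forceps 0.66 c 403.4 205.9 size 23 45 ang 87.6
tip_box 0.69 c 454.2 -146.4 size 74 146 ang 5.3
[[ 4.34723390e-01 -9.00563916e-01 -4.54500060e-04]
 [-8.65313424e-01 -4.17846862e-01  2.76833304e-01]
 [-2.49495996e-01 -1.19952628e-01 -9.60917850e-01]] [-0.54917967 -0.02897829  0.39220546] [[277.29818383   0.         318.23489976]
 [  0.         277.29818383 194.9035145 ]
 [  0.           0.           1.        ]]
```

Run:
```python
from h import *
c=vision.camera("top"); o=status.get_obs()
for X in (o["ee_pos"],o["ee_pos"]+[0,0,.25],[.2,-.3,.25],[.35,-.3,.25]): print(X,proj(c,X))
c=vision.camera("side")
for X in (o["ee_pos"],o["ee_pos"]+[0,0,.25],[.2,-.3,.25],[.35,-.3,.25]): print(X,proj(c,X))
```

```text
[ 0.23912376 -0.49529186  0.22425079] [596.35602717 375.09041658]
[ 0.23912376 -0.49529186  0.47425079] [733.53985576 414.91023543]
[0.2, -0.3, 0.25] [501.21538969 411.78430597]
[0.35, -0.3, 0.25] [487.82883046 321.88886815]
[ 0.23912376 -0.49529186  0.22425079] [100.74692716 529.61524235]
[ 0.23912376 -0.49529186  0.47425079] [-133.48157607  465.4747693 ]
[0.2, -0.3, 0.25] [ 71.05995184 328.85056387]
[0.35, -0.3, 0.25] [202.12026907 294.2789559 ]
```

View pics/w0.png

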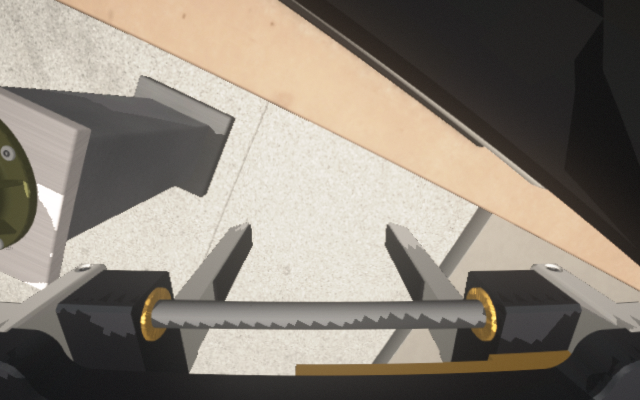

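```bash
python3 -m pendant '[0,-0.1,-0.03,0,0,0,1, 0,-0.19,-0.06,0,0,0,1, 0,-0.28,-0.09,0,0,-0.09,1, 0,-0.366,-0.1,0,0,-0.18,1, 0.08,-0.4,-0.1,0,0,-0.27,1, 0.17,-0.44,-0.1,0,0,-0.36,1, 0.26,-0.48,-0.1,0,0,-0.45,1, 0.35,-0.53,-0.1,0,0,-0.54,1, 0.44,-0.58,-0.1,0,0,-0.63,1, 0.53,-0.63,-0.12,0,0,-0.72,1, 0.62,-0.68,-0.12,0,0,-0.81,1, 0.7,-0.74,-0.12,0,0,-0.88,1]'
```

```text
time_s: 2.75
ee_pos: [0.3912, -0.0137, 0.2847]
eef_rot: [3.14, 0.001, 1.838]
force: [0.8, -1.3, 0.5]
grip_width: 0.0941
grip_force: 0.0
```

```bash
python3 -m pendant '[-0.02,0.1,-0.01,0,0,0,1, -0.04,0.2,-0.02,0,0,0,1, -0.06,0.3,-0.03,0,0,0,1, -0.08,0.41,-0.03,0,0,0,1, -0.08,0.41,-0.03,0,0,0,1, -0.08,0.41,-0.03,0,0,0,1]'
python3 - <<'E'
from h import *
c=vision.camera("wrist"); save(c,"w1")
for th,z in (("capillary_box",.09),("lid_lip",.079),("instrument_tray",.02)): quad(c,th,z)
W=np.array([.696,-.005,0]);
c2=c["pixels"].copy()
E
```

```text
time_s: 3.35
ee_pos: [0.5995, -0.0013, 0.2976]
eef_rot: [-3.139, -0.001, 1.832]
force: [-0.8, 0.1, 0.3]
grip_width: 0.0941
grip_force: 0.0
capillary_box 0.71 c 751.7 -157.1 size 51 11 ang 14.5
capillary_box 0.65 c 699.4 3.2 size 55 85 ang 13.4
lid_lip 0.98 c 697.1 -4.8 size 198 182 ang 89.6
instrument_tray 0.8 c 445.3 129.0 size 158 183 ang 3.0
```

View pics/w1.png

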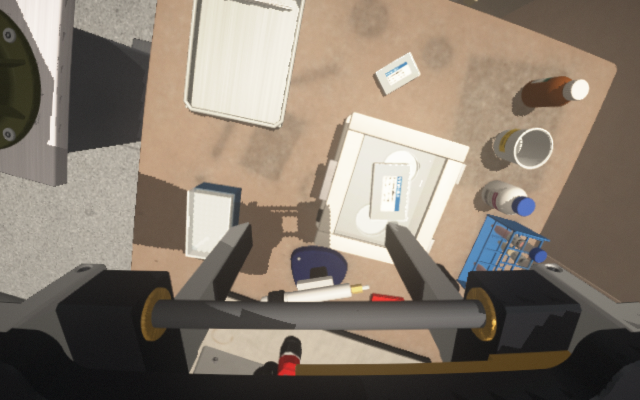

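```bash
python3 -m pendant '[-0.02,0.1,0.05,0,0,0.014,0.6, -0.043,0.196,0.13,0,0,0.014,0.6, -0.043,0.196,0.22,0,0,0.014,0.6, -0.043,0.196,0.3,0,0,0.014,0.6, -0.043,0.196,0.36,0,0,0.014,0.6, -0.043,0.196,0.39,0,0,0.014,0.6, -0.043,0.196,0.4,0,0,0.014,0.6, -0.043,0.196,0.4,0,0,0.014,0.6]' 15
python3 - <<'E'
from h import *
c=vision.camera("wrist"); save(c,"w2")
quad(c,"capillary_box",.09)
quad(c,"lid_lip",.079)
E
```

```text
time_s: 4.35
ee_pos: [0.6992, 0.0029, 0.1008]
eef_rot: [3.14, 0.001, 1.81]
force: [0.2, 0.2, 0.0]
grip_width: 0.0752
grip_force: 0.0
capillary_box 0.68 c 701.0 4.7 size 53 85 ang 14.1
capillary_box 0.62 c 678.3 140.5 size 42 27 ang 43.2
capillary_box 0.57 c 700.4 18.7 size 150 173 ang 89.6
lid_lip 0.78 c 699.2 14.6 size 160 178 ang 89.4
```

View pics/w2.png

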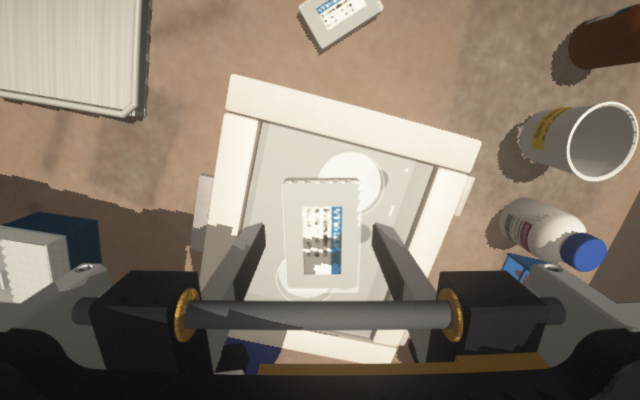

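The fingers straddle the box, which lies at (320,235) and is aligned with them. The lip shows at about (205,212). Next I lower a little, close and lift.

```bash
python3 -m pendant '[0,0,0.005,0,0,0,0.6, 0,0,0.005,0,0,0,0, 0,0,0.005,0,0,0,-0.2, 0,0,0.005,0,0,0,-0.2, 0,0,0.005,0,0,0,-0.2, 0,0,0.005,0,0,0,-0.2, 0,0,0.005,0,0,0,-0.2]' 15
python3 - <<'E'
from h import *
c=vision.camera("wrist")
# lip: near-white strip; estimate with edges at z=.074
for u,v in ((198,175),(192,250),(198,212)): print(onz(c,u,v,.074))
quad(c,"instrument_tray",.02)
c=vision.camera("top");quad(c,"instrument_tray",.02)
E
```

```text
time_s: 5.2
ee_pos: [0.6989, 0.0031, 0.0969]
eef_rot: [3.141, 0.0, 1.81]
force: [0.0, 0.4, 1.0]
grip_width: 0.0525
grip_force: 15.0
[0.60919487 0.02513322 0.074     ]
[ 0.61139753 -0.03243292  0.074     ]
[ 0.61238821 -0.00153051  0.074     ]
instrument_tray 0.56 c 468.5 85.5 size 135 94 ang 3.8
instrument_tray 0.31 c 705.9 6.4 size 183 237 ang 89.7
instrument_tray 0.95 c 443.6 197.3 size 80 160 ang 89.0
```

```bash
python3 -m pendant '[0,0,-0.06,0,0,0,-0.2, 0,0,-0.14,0,0,0,-0.2, 0,0,-0.2,0,0,0,-0.2, 0.06,-0.07,-0.22,0,0,0.02,-0.2, 0.12,-0.15,-0.22,0,0,0.04,-0.2, 0.18,-0.23,-0.22,0,0,0.06,-0.2, 0.24,-0.3,-0.22,0,0,0.08,-0.2, 0.3,-0.37,-0.16,0,0,0.1,-0.2, 0.33,-0.41,-0.1,0,0,0.117,-0.2, 0.343,-0.435,-0.03,0,0,0.117,-0.2, 0.343,-0.435,0.02,0,0,0.117,-0.2, 0.343,-0.435,0.02,0,0,0.117,-0.2]' 15
python3 - <<'E'
from h import *
c=vision.camera("wrist"); save(c,"w3")
quad(c,"instrument_tray",.02);quad(c,"capillary_box",.08)
c=vision.camera("side"); quad(c,"capillary_box",.08);quad(c,"instrument_tray",.02)
E
```

```text
time_s: 6.6
ee_pos: [0.4452, 0.118, 0.0844]
eef_rot: [-3.137, 0.001, 1.627]
force: [-0.4, -0.7, 0.6]
grip_width: 0.0522
grip_force: 15.0
instrument_tray 0.55 c 444.8 145.7 size 156 177 ang 2.6
capillary_box 0.81 c 444.6 120.2 size 52 83 ang 3.3
capillary_box 0.59 c 604.4 178.1 size 46 32 ang 45.7
capillary_box 0.57 c 449.4 111.9 size 56 100 ang 2.1
capillary_box 0.48 c 656.9 98.1 size 37 30 ang 39.8
instrument_tray 0.63 c 447.6 129.3 size 157 210 ang 2.7
```

View pics/w3.png

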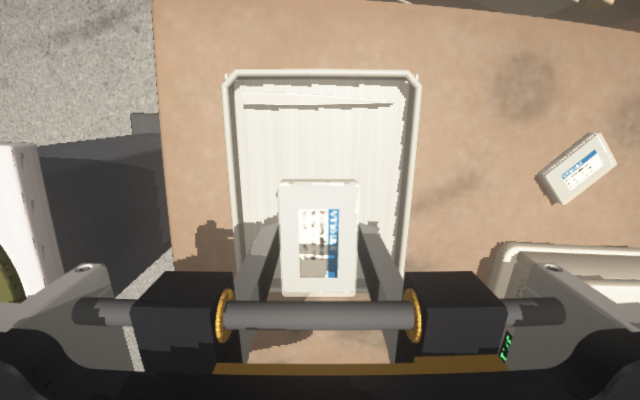

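The box at (318,238) is held square above the clear floor of the tray, with the forceps at (318,103). I lower it and release.

```bash
python3 -m pendant '[0,0,0.04,0,0,0,-0.2, 0,0,0.08,0,0,0,-0.2, 0,0,0.105,0,0,0,-0.2, 0,0,0.116,0,0,0,-0.2, 0,0,0.116,0,0,0,-0.2, 0,0,0.116,0,0,0,-0.2]' 15
python3 -m pendant '[0,0,0,0,0,0,0.4, 0,0,0,0,0,0,0.4, 0,0,0,0,0,0,0.4, 0,0,-0.02,0,0,0,0.4, 0,0,-0.07,0,0,0,0.4, 0,0,-0.16,0,0,0,0.4, 0,0,-0.26,0,0,0,0.4, 0,0,-0.36,0,0,0,0.4, 0,0,-0.4,0,0,0,0.2, 0,0,-0.4,0,0,0,0]'
python3 - <<'E'
from h import *
c=vision.camera("wrist"); save(c,"w4")
quad(c,"instrument_tray",.02);quad(c,"capillary_box",.019)
c=vision.camera("top"); save(c,"top1"); quad(c,"capillary_box",.019);quad(c,"instrument_tray",.02);quad(c,"lid_lip",.079)
c=vision.camera("side"); quad(c,"capillary_box",.019);quad(c,"lid_lip",.079)
E
```

```text
time_s: 7.5
ee_pos: [0.4474, 0.1182, 0.0294]
eef_rot: [3.141, -0.0, 1.626]
force: [-0.2, 0.3, -0.9]
grip_width: 0.0526
grip_force: 15.0
time_s: 8.5
ee_pos: [0.4478, 0.1183, 0.2324]
eef_rot: [3.135, -0.001, 1.626]
force: [0.9, -0.6, -0.7]
grip_width: 0.0528
grip_force: 0.0
instrument_tray 0.9 c 445.3 137.7 size 156 196 ang 3.0
capillary_box 0.86 c 669.8 169.9 size 61 41 ang 43.6
capillary_box 0.56 c 447.5 118.9 size 52 83 ang 3.1
capillary_box 0.25 c 454.6 -174.6 size 78 73 ang 2.9
capillary_box 0.19 c 445.5 135.6 size 156 196 ang 3.3
capillary_box 0.82 c 449.4 89.2 size 52 25 ang 2.8
capillary_box 0.78 c 674.7 165.2 size 60 39 ang 44.8
instrument_tray 0.6 c 449.6 71.2 size 157 69 ang 5.1
instrument_tray 0.54 c 716.5 -5.8 size 213 195 ang 89.5
lid_lip 0.91 c 697.4 -6.3 size 202 184 ang 89.5
capillary_box 0.57 c 449.7 110.2 size 57 101 ang 2.7
capillary_box 0.43 c 683.9 173.5 size 35 45 ang 72.5
lid_lip 0.7 c 697.8 -10.5 size 210 180 ang 88.2
```

View pics/w4.png

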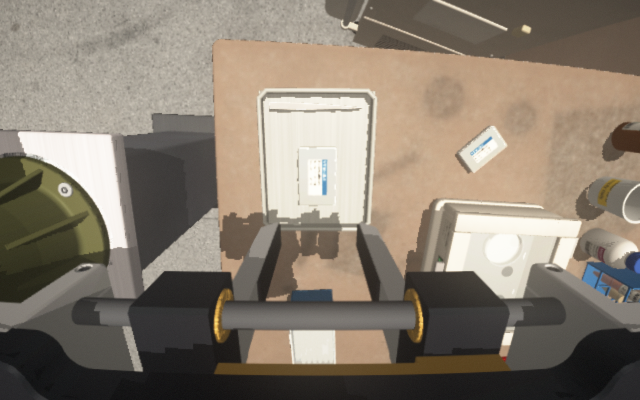

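```bash
python3 -m pendant '[-0.08,0.02,0.01,0,0,0.041,0, -0.16,0.04,0.02,0,0,0.041,0, -0.249,0.05,0.024,0,0,0.041,0, -0.249,0.05,0.024,0,0,0.041,0]'
python3 -m pendant '[0,0,0,-0.09,0,0,0, 0,0,0,-0.18,0,0,0, 0,0,0,-0.27,0,0,0, 0,0,0,-0.36,0,0,0, 0,0,0,-0.45,0,0,0, 0,0,0,-0.5,0,0,0, 0,0,0,-0.5,0,0,0, 0,0,0,-0.5,0,0,0]'
python3 - <<'E'
from h import *
from scipy.spatial.transform import Rotation as Ro
o=status.get_obs();print(o["ee_pos"],o["qpos"],o["force"]);R=Ro.from_euler("xyz",o["eef_rot"]).as_matrix();print(R.round(3))
c=vision.camera("wrist"); save(c,"w5")
c=vision.camera("side"); save(c,"s5")
E
```

```text
time_s: 9.4
ee_pos: [0.4791, -0.0086, 0.216]
eef_rot: [-3.141, 0.001, 1.558]
force: [0.0, -0.1, 0.2]
grip_width: 0.0469
grip_force: 0.0
time_s: 10.2
ee_pos: [0.479, -0.0045, 0.2171]
eef_rot: [2.358, -0.0, 1.562]
force: [0.1, -0.5, 0.5]
grip_width: 0.0468
grip_force: 0.0
[ 0.47898964 -0.00450308  0.21708336] [-0.13206809 -0.18813465  2.2376915   0.27825095  0.32384424 -0.35206249] [ 0.07374451 -0.53781542  0.53596624]
[[ 0.008  0.708  0.706]
 [ 1.    -0.006 -0.006]
 [ 0.     0.706 -0.708]]
```

View pics/w5.png

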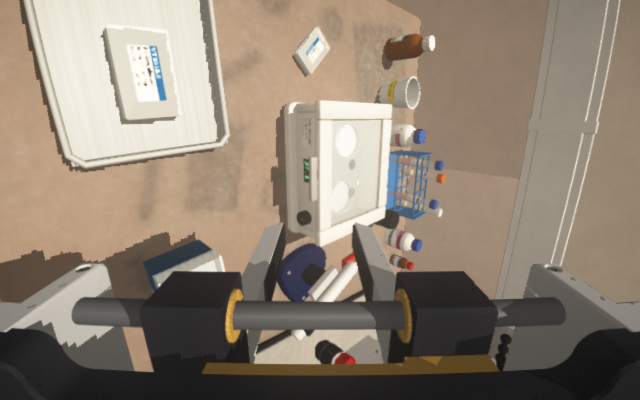

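The wrist view shows the box flat in the tray at (142,70), the warmer at (340,170) with its front facing the fingers, and the lip at about (315,175). Approach is a straight run along tool z.

```bash
python3 -m pendant '[0,0.01,0.08,0,0,0,0, 0,0.01,0.16,0,0,0,0, 0,0.01,0.24,0,0,0,0, 0,0.01,0.3,0,0,0,0, 0,0.01,0.34,0,0,0,0, 0,0.01,0.36,0,0,0,0, 0,0.01,0.37,0,0,0,0, 0,0.01,0.38,0,0,0,0, 0,0.01,0.38,0,0,0,0]' 15
python3 - <<'E'
from h import *
o=status.get_obs();print(o["ee_pos"],o["qpos"],o["force"])
c=vision.camera("wrist"); a=c["pixels"][80:340,150:450]
c=vision.camera("side"); b=c["pixels"][120:250,270:420]
cv2.imwrite("pics/w6.png",np.hstack([cv2.resize(a,(400,346)),cv2.resize(b,(399,346))])[:,:,::-1])
E
```

```text
time_s: 11.2
ee_pos: [0.6181, -0.0055, 0.0852]
eef_rot: [2.356, -0.001, 1.563]
force: [0.3, 0.1, -0.2]
grip_width: 0.0472
grip_force: 0.0
[ 0.6180816  -0.00549723  0.08520154] [-0.09323405  0.38283977  1.99499915  1.88771361  0.06469137 -1.94797753] [ 0.32387692  0.11430363 -0.18874878]
```

View pics/w6.png

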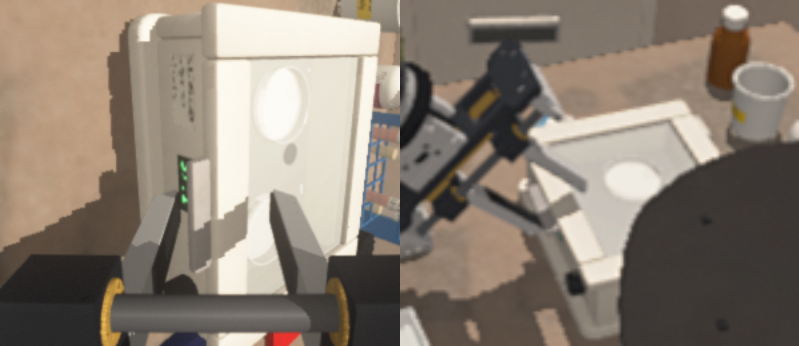

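In the crop the lip at (200,215) sits between the two fingers, with the lower finger under it and the upper one clear above the lid. I start raising along the hinge arc, slowly.

```bash
python3 -m pendant '[0,0.006,0,0,0,0,0, 0,0.016,-0.008,0,0,0,0, 0,0.028,-0.02,0,0,0,0, 0,0.041,-0.032,0,0,0,0, 0,0.054,-0.043,0,0,0,0, 0,0.054,-0.043,0,0,0,0]'
python3 - <<'E'
from h import *
o=status.get_obs();print(o["ee_pos"],o["qpos"],o["force"])
E
```

```text
time_s: 11.9
ee_pos: [0.6206, -0.0058, 0.1206]
eef_rot: [2.357, -0.0, 1.563]
force: [-1.2, 0.4, -2.5]
grip_width: 0.0471
grip_force: 0.9
[ 0.62060333 -0.00579702  0.12059538] [-0.09272743  0.31533342  1.97489538  0.71855133  0.09116401 -0.77606895] [-1.21339521  0.44109876 -2.51434108]
```

```bash
python3 -m pendant '[0,0.018,-0.013,0,0,0,0, 0,0.036,-0.024,0,0,0,0, 0,0.055,-0.034,0,0,0,0, 0,0.075,-0.044,0,0,0,0, 0,0.095,-0.053,0,0,0,0, 0,0.115,-0.06,0,0,0,0, 0,0.136,-0.066,0,0,0,0, 0,0.157,-0.07,0,0,0,0, 0,0.178,-0.073,0,0,0,0, 0,0.195,-0.075,0,0,0,0, 0,0.21,-0.076,0,0,0,0, 0,0.21,-0.076,0,0,0,0]'
python3 - <<'E'
from h import *
o=status.get_obs();print(o["ee_pos"],o["qpos"],o["force"],o["grip_force"])
c=vision.camera("wrist"); a=c["pixels"][60:340,100:500]
c=vision.camera("side"); b=c["pixels"][80:250,230:420]
cv2.imwrite("pics/w7.png",np.hstack([cv2.resize(a,(400,346)),cv2.resize(b,(390,346))])[:,:,::-1])
E
```

```text
time_s: 13.1
ee_pos: [0.6687, -0.0065, 0.2222]
eef_rot: [2.355, 0.0, 1.562]
force: [-1.6, -0.0, 0.4]
grip_width: 0.0469
grip_force: 0.5
[ 0.66868134 -0.00652703  0.22222652] [-0.08472741  0.24859152  1.77433418  0.16241548  0.33749782 -0.20708602] [-1.55683914 -0.04314877  0.41129585] 0.4665142949670553
```

View pics/w7.png

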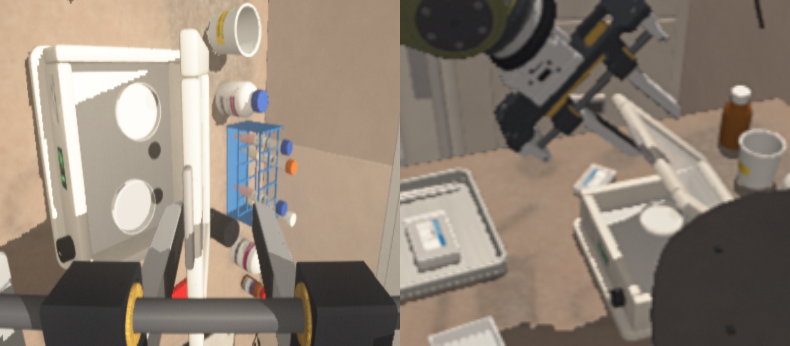

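The lid stands at about 45° resting on the lower finger, and the box lies in the tray. I clamp now, lowering the TCP as the fingers close so the lid stays put.

```bash
python3 -m pendant '[0,-0.004,0,0,0,0,-0.13, 0,-0.01,0,0,0,0,-0.26, 0,-0.016,0,0,0,0,-0.39, 0,-0.022,0,0,0,0,-0.52, 0,-0.028,0,0,0,0,-0.65, 0,-0.034,0,0,0,0,-0.77, 0,-0.036,0,0,0,0,-0.9, 0,-0.036,0,0,0,0,-1, 0,-0.036,0,0,0,0,-1, 0,-0.036,0,0,0,0,-1, 0,-0.036,0,0,0,0,-1]' 10
python3 - <<'E'
from h import *
o=status.get_obs();print(o["ee_pos"],o["qpos"],o["force"],o["joint_vel"])
c=vision.camera("wrist"); a=c["pixels"][60:340,100:500]
c=vision.camera("side"); b=c["pixels"][80:250,230:420]
cv2.imwrite("pics/w8.png",np.hstack([cv2.resize(a,(400,346)),cv2.resize(b,(390,346))])[:,:,::-1])
E
```

```text
time_s: 14.3
ee_pos: [0.6553, -0.0064, 0.2087]
eef_rot: [2.356, -0.0, 1.562]
force: [-0.9, 0.9, -0.5]
grip_width: 0.0064
grip_force: 10.0
[ 0.65528525 -0.00635311  0.20869085] [-0.08678261  0.23844706  1.82225299  0.18632401  0.30180083 -0.23317972] [-0.91834226  0.94119358 -0.50909696] [ 0.00106486 -0.00062001  0.00201299  0.00091106 -0.00070287 -0.00110353]
```

View pics/w8.png

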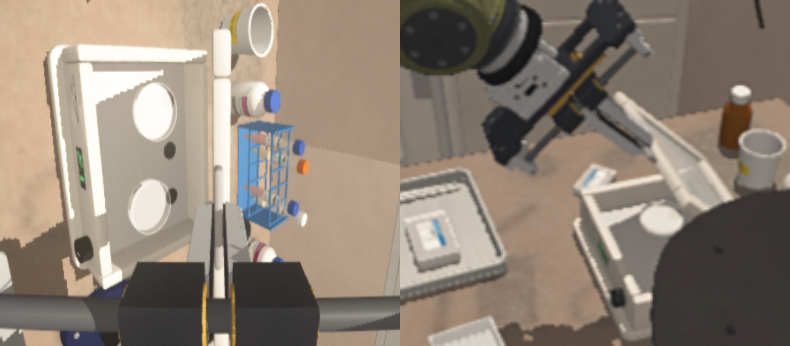

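The fingers clamp the 6.4 mm thick lip, and the TCP position relative to the hinge puts the lid at 45.3°. I hold briefly, then hand in.

```bash
python3 -m pendant '[0,0,0,0,0,0,-1, 0,0,0,0,0,0,-1, 0,0,0,0,0,0,-1, 0,0,0,0,0,0,-1, 0,0,0,0,0,0,-1, 0,0,0,0,0,0,-1]' && python3 -c "
from station import order; print(order.hand_in())"
```

```text
time_s: 15.0
ee_pos: [0.6552, -0.0064, 0.2086]
eef_rot: [2.356, 0.0, 1.562]
force: [-0.7, -0.1, -1.1]
grip_width: 0.006
grip_force: 10.0
the job is handed in; nothing more can be done
None
```

The capillary box lies flat on the clear floor of the tray, and the lid is clamped by its lip and held still at about 45°; I handed the job in at 15 s, and the hand-in returned no verdict.

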